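# Swap the clamped unit in the lockable device holder

## Task

The finished programmer box is clamped in the grey-jawed device holder with the black thumb release. Squeeze the jaw's thumb release and, keeping it squeezed, slide the jaw well back (at least 2 cm); then take the box out and set it down flat, right way up, on the big flat mailer. Set the mains adapter that stands beside the holder on the holder's rail between the jaws, prongs up, long side along the rail, then squeeze the release again, slide the jaw up until the adapter is held snugly against the fixed jaw, and let go so that the jaw locks; leave the solder reel, side cutters and screwdriver where they lie.

Things in the scene. Friction and masses are not known exactly. Their poses are not given: they have to be found in the camera images.
- holder: Device holder, fixed on the bench: aluminium base 250 x 84 x 12 mm, steel rail 36 mm wide along its middle whose top (clamped things stand on it) is 20 mm above the bench. Grey fixed jaw at its far end, 62 mm wide, top 58 mm above the bench; sliding jaw on the near part. Origin: centre of the underside; x runs along the rail from sliding to fixed jaw, z up.
- bed (a point): Point on the rail's top (20 mm above the bench) in the middle of the fixed jaw's clamping face. Axes as the holder's: the space between the jaws lies towards -x.
- jaw_grip (a point): Middle of the sliding jaw's pinch grip, 58 mm above the bench, 38 mm behind (-x of) its clamping face; axes as the holder's. Grey post 28 mm long (x), ribbed cheek on its +y side, black thumb button 24 mm long, 32 mm high on its -y side: 44 mm across, 38 squeezed. It stands 34 to 75 mm above the bench, on a 60 mm wide saddle. Jaw plate: 62 mm wide, top 62 mm above the bench.
- jaw (a joint): Sliding jaw, m: the opening between the clamping faces is 90 mm + this; -0.040 (50 mm) to +0.040 (130 mm), growing as the jaw moves to the holder's -x. A comb in a notched rack (notches 4 mm apart, at multiples of 0.004) locks it (it gives 1 mm per 10 N but does not slide) unless the release is squeezed in 3.5 mm or more; then it slides with about 1 N.
- release (a joint): Thumb release button, m: about 0 when out (jaw locked), 0.006 when squeezed fully in. It moves along the holder's +y, against a spring of 8 N (out) to 10 N (in), and springs back when let go: the jaw then clicks into the nearest notch (moving up to 2 mm) or, on top of a tooth, is held lightly by friction.
- box_center (a point): Centre of the finished programmer box (loose, blue, 88 mm long, 50 wide, 42 high, 0.14 kg), 21 mm above its underside. y is its long direction (along the rail at the start), z up. A flat connector 46 mm long, 12 mm high stands 4 mm out of its -x side at half height, 8 mm off the middle towards +y: 54 mm across there.
- adapter_center (a point): Centre of the waiting mains adapter's body (loose white block 46 mm wide, 62 mm long, 52 mm high, about 0.12 kg); the centre is 26 mm above its underside. Its y axis is the long direction, x the 46 mm width, z up. Two metal prongs stand 19 mm up from its top near the middle.
- mailer: Flat padded mailer, fixed on the bench, 150 mm (its x) by 235 mm (its y), 8 mm thick (a thing set on it rests about 6 mm above the bench); origin at the centre of its underside. The mailer and the adapter lie to the left and right of the holder, either way round.
- reel: Small solder reel, 77 x 57 x 32 mm, standing loose on the bench; a bystander. Origin: centre of the underside.
- cutters: Side cutters, 42 x 127 x 13 mm, lying loose on the bench; a bystander. Origin: centre of the underside.
- driver: Small screwdriver, 172 mm long, lying loose on the bench; a bystander. Origin: centre of the underside.
Things that resemble listed ones, but are neither listed nor needed, are in the scene too. What is shaped like the part that bears adapter_center but green or yellow is not meant.

How it is judged:
By the outcome, as a careful person would: the job done as asked, in the order asked, and still so for the second after the job is handed in, with the robot touching nothing.
It also fails if it takes over 67 s, if anything falls off the work surface, if the arm or the gripper's body presses on something with over 40 N, if the wrist force passes 120 N, or if a joint passes its speed limit or range.

## Robot

A 7-joint arm with a two-finger parallel gripper is mounted at the origin on a cart in front of the work surface, level with it; the furniture and walls round the work are solid. World frame = base frame: x ahead of the robot, y to its left, z up, the work surface at z = 0. Lengths are in m, angles in rad, forces in N, time in s.
With the tool pointing down it reaches from about 0.4 to 0.85 m from the base axis. Payload 10.4 kg.
Tool frame: the origin (TCP) lies midway between the tips of the shut fingers; the grasp point (between the pads) lies manip.grip_depth behind it (manip.grip_depth is the distance from the TCP to the grasp point, in m); z points along the fingers, y is the line along which they close (so a half turn about z gives the same grasp; the last joint's range is limited). The gripper opens to 85 mm and grips with 20 to 120 N. Pads are 22 mm wide; open, the fingers measure 114 mm over their backs; the gripper's body (76 mm by 85 mm) begins 54 mm behind the grasp point. The pads swing forward as they close: fully open they stand 13 mm farther back than shut.
Start: joints at [-0.023, 0.332, -0.065, 1.46, 0.022, 1.35, -0.088], TCP at [0.625, 0, 0.231] pointing down, gripper open.
Joint ranges: [-2.6, 2.6], [-0.5, 2.12], [-1.47, 1.34], [0.16, 2.42], [-1.27, 4.41], [0.06, 2.06], [-2.6, 2.6]. Speed limits (rad/s): [2.22, 2.22, 2.79, 2.79, 3.14, 3.14, 3.14].

## Interface

Orientations are given as a unit quaternion [x, y, z, w].
In Python, from bench import readout, capture, camera_info, manip gives the robot as it stands. The module is installed in compiled form; this text tells all that it offers.
- The arm moves only by the tool send_rows, never from a script. Its argument "increments" is a list of rows, each a list of 7 numbers: the opening, from -1 (shut) to 1 (fully open), then the shift along the tool's x, y, z in cm, then the turn, a rotation vector about the tool's x, y, z in rad. A call has 1 to 12 rows; each row is the pose to reach, as a shift and turn from the pose commanded when the call began, along the tool's axes at that moment; what a row does not reach only later rows make up. A row lasts 1/8 s, in which the tool goes at most 62.5 mm and 10.7 degrees, less where a joint would pass 70% of its speed; a pose out of reach is approached as far as the arm can. A call with a gripper value outside its range is refused whole. The fingers move at their own pace and stop on an object; "squeeze" is the grip in N (left out, the last holds). Time passes only in rows, so rows that repeat a pose let the fingers close. It gives the time, the measured TCP pose, the force, the opening and the grip force at its end, in the units of the state.
- readout.state(): the state, without advancing time (a new reading comes with each control period).
- capture(name): name is "scene" or "side" or "wrist"; returns the picture (420x560x3 uint8, red, green, blue); there is no depth.
- camera_info(name): a dict with "fx", "fy", "cx", "cy" (pixels), "pose" (4x4, takes a point from camera to world coordinates). Camera axes: x right, y down, z forward; pixel columns grow to the right and rows downward; lengths in m; the calibration is good to about 2 mm. A picture is of the moment at which its call begins: read the wrist's pose just before it. camera_info takes no time and is no camera call; for the wrist camera it gives the pose at the moment of the call.
- manip.sign_off(): hands the job in; it is judged then, once.
The state is a dict: "time_s": time; "joint_pos": joint angles; "joint_velocities": joint speeds; "joint_efforts": joint torques, N m; "eef_pos": TCP position; "eef_rot": TCP orientation; "force": force on the tool from outside, world axes, zero at the start; "torque": the same for the moment, N m; "opening": finger opening in m; "grasp_force": force on a finger pad.
Only numpy, scipy, OpenCV 4.12 (cv2) and the standard library are available. Lean on these libraries where they do the work, as an engineer would, in place of code of your own. Each camera call takes 0.05 s, during which the arm holds its last target. There are 200 camera calls.

## Working session

There is one attempt and no reset: what is moved stays moved. The work goes in short steps, Python scripts to look and compute and a tool call to move; the robot and the scene stay as the last step left them, time stands still between calls to the robot, and variables do not carry over. Pictures are saved under pics/ and viewed, at most 12 in all, crops included, and the job is handed in when it is done.

Besides the shell and the picture viewer there is one more tool, called as name([rows], argument=value, ...), one row to a line, values as JSON. send_rows: Moves the arm, as the interface text tells. Its arguments: {"type":"object","properties":{"increments":{"type":"array","items":{"type":"array","items":{"type":"number"}}},"squeeze":{"type":"number"}},"required":["increments"]}

```bash
mkdir -p pics; python3 - <<'E'
from bench import readout,capture,camera_info,manip
import cv2,numpy as np
s=readout.state();print(s['time_s'],s['eef_pos'],s['eef_rot'],s['opening'],manip.grip_depth)
for n in['scene','side','wrist']:
    i=camera_info(n);print(n,i['fx'],i['fy'],i['cx'],i['cy'],np.round(i['pose'],4).tolist())
    im=capture(n);cv2.imwrite(f'pics/{n}0.png',im[:,:,::-1]);
a=cv2.imread('pics/scene0.png')
E
```

```text
0.0 [6.24605960e-01 2.93880799e-06 2.30499269e-01] [ 7.07090408e-01  7.07122769e-01 -5.43456440e-04 -4.99900720e-04] 0.0853966795292764 0.0187
scene 498.02426674318843 498.02426674318843 275.26238695072846 212.4923334832212 [[-0.6307, -0.519, 0.5769, -0.4254], [-0.776, 0.432, -0.4596, 0.6759], [-0.0107, -0.7376, -0.6752, 1.1758], [0.0, 0.0, 0.0, 1.0]]
side 478.92483455845735 478.92483455845735 275.0748464389102 212.32552606701813 [[0.0191, 0.8385, -0.5446, 1.2111], [0.9998, -0.0124, 0.016, -0.095], [0.0066, -0.5448, -0.8386, 1.1318], [0.0, 0.0, 0.0, 1.0]]
wrist 306.5668605375597 306.5668605375597 276.62891080688 211.7509068446479 [[1.0, -0.0001, -0.002, 0.6241], [-0.0006, -0.9595, -0.2818, 0.0723], [-0.0019, 0.2818, -0.9595, 0.374], [0.0, 0.0, 0.0, 1.0]]
```

View pics/scene0.png

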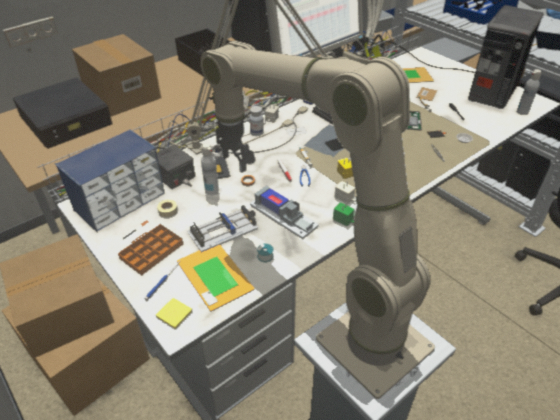

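View pics/side0.png

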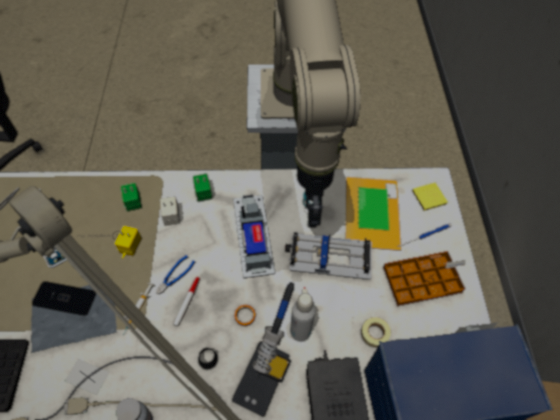

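The side view shows the holder with the blue box at about (255,235). The mailer is the orange sheet at (373,212). A white block that could be the adapter is at (170,208), with green ones at (131,195) and (203,187) and a yellow one at (127,239). The other vice, at (330,257), is a decoy. Next is one close crop of the work area.

```bash
python3 - <<'E'
import cv2
a=cv2.imread('pics/side0.png')[170:290,110:290]
b=cv2.resize(a,None,fx=4.4,fy=4.4,interpolation=cv2.INTER_CUBIC);cv2.imwrite('pics/side0c.png',b)
E
```

```text
(no output)
```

View pics/side0c.png

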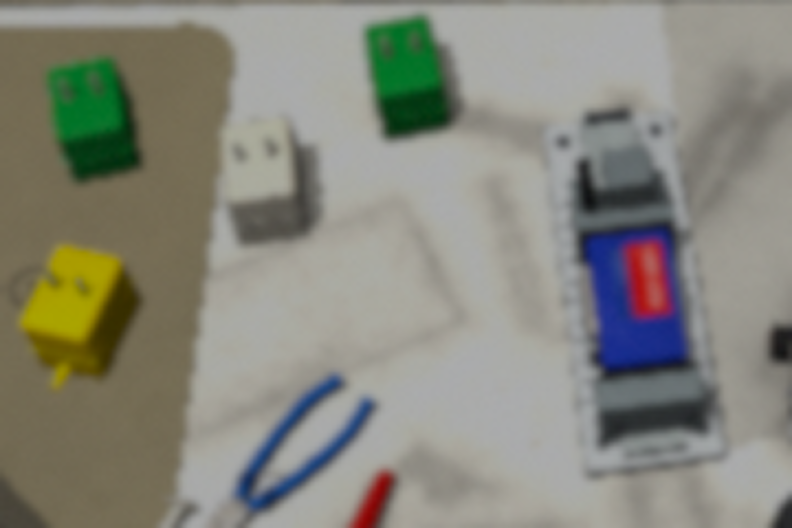

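View pics/wrist0.png

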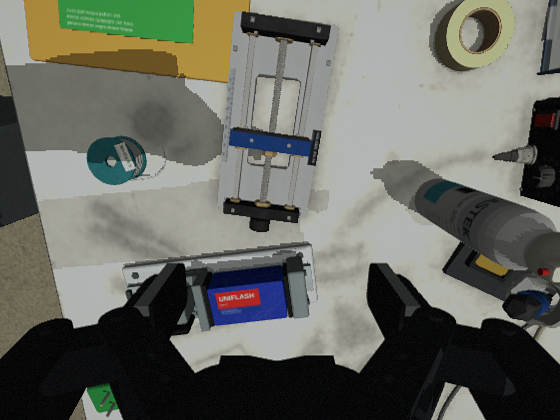

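The wrist view shows the box at about (247,295), the sliding jaw on its left (180,300), and the fixed jaw at (297,283). The reel is at (117,160). The crop confirms the white pronged block as the adapter, and the black button is on the holder's -y side.

```bash
cat > h.py <<'E'
from bench import readout,capture,camera_info,manip
import cv2,numpy as np
from scipy.spatial.transform import Rotation as R
def onplane(i,uv,z):
    uv=np.atleast_2d(uv).astype(float);P=np.array(i['pose'])
    d=np.c_[(uv[:,0]-i['cx'])/i['fx'],(uv[:,1]-i['cy'])/i['fy'],np.ones(len(uv))]@P[:3,:3].T
    return P[:3,3]+d*((z-P[2,3])/d[:,2])[:,None]
def proj(i,X):
    P=np.array(i['pose']);c=(np.atleast_2d(X)-P[:3,3])@P[:3,:3]
    return np.c_[i['fx']*c[:,0]/c[:,2]+i['cx'],i['fy']*c[:,1]/c[:,2]+i['cy']]
def snap(n,name):
    i=camera_info(n);im=capture(n)[:,:,::-1].copy();cv2.imwrite(f'pics/{name}.png',im);np.save(f'pics/{name}.npy',i,allow_pickle=True);return i,im
def biggest(mask):
    c,_=cv2.findContours(mask.astype(np.uint8),cv2.RETR_EXTERNAL,cv2.CHAIN_APPROX_NONE)
    return max(c,key=cv2.contourArea)
def goal(pos,yawdeg):
    """tool-frame shift (cm) and rotvec from the present pose to tool-down pose with tool y (closing line) at yaw (deg from world x)"""
    s=readout.state();r=R.from_quat(s['eef_rot']);a=np.radians(yawdeg)
    y=np.array([np.cos(a),np.sin(a),0]);z=np.array([0,0,-1.]);x=np.cross(y,z)
    t=R.from_matrix(np.c_[x,y,z])
    return np.round(r.inv().apply(np.array(pos)-s['eef_pos'])*100,2),np.round((r.inv()*t).as_rotvec(),3)
E
python3 - <<'E'
from h import *
i=camera_info('side');c=lambda u,v:(110+u/4.4,170+v/4.4)
print('box top',onplane(i,[c(585,240),c(667,228),c(690,358),c(605,368)],.062))
print('adapter top',onplane(i,[c(228,125),c(288,118),c(298,190),c(232,200)],.052))
w=camera_info('wrist')
print('base wrist',onplane(w,[(123,265),(312,243),(317,300)],.012))
print('mailer',onplane(i,[(348,178),(397,180),(401,249),(345,238)],.008))
s=readout.state();print(R.from_quat(s['eef_rot']).as_matrix().round(3))
E
```

```text
box top [[ 0.55323504 -0.15946095  0.062     ]
 [ 0.54555568 -0.1106353   0.062     ]
 [ 0.63374672 -0.09774822  0.062     ]
 [ 0.63948066 -0.14650866  0.062     ]]
adapter top [[ 0.45986349 -0.38331525  0.052     ]
 [ 0.455094   -0.34658059  0.052     ]
 [ 0.50870534 -0.33547245  0.052     ]
 [ 0.51535789 -0.37482932  0.052     ]]
base wrist [[ 0.42396497 -0.10609834  0.012     ]
 [ 0.66833042 -0.07539763  0.012     ]
 [ 0.67767384 -0.15772757  0.012     ]]
mailer [[0.36415452 0.14299521 0.008     ]
 [0.37350589 0.28612508 0.008     ]
 [0.60301545 0.26049694 0.008     ]
 [0.5669187  0.11411141 0.008     ]]
[[-0.     1.    -0.001]
 [ 1.     0.    -0.   ]
 [-0.    -0.001 -1.   ]]
```

send_rows([
  [1,-20,-9.5,-3,0,0,0],
  [1,-20,-9.5,-3,0,0,0],
  [1,-20,-9.5,-3,0,0,0],
  [1,-20,-9.5,-3,0,0,0],
  [1,-20,-9.5,-3,0,0,0],
  [1,-20,-9.5,-3,0,0,0],
  [1,-20,-9.5,-3,0,0,0],
])

```text
time_s: 1.02
eef_pos: [0.5305, -0.1985, 0.2609]
eef_rot: [0.706, 0.708, 0.0, -0.0]
force: [0.4, -0.3, 0.2]
opening: 0.0852
grasp_force: 0.0
```

```bash
python3 - <<'E'
from h import *
i,im=snap('wrist','w1');s=readout.state();print(s['time_s'],s['eef_pos'])
cv2.imwrite('pics/w1c.png',cv2.resize(im[20:400,110:480],None,fx=1.5,fy=1.5,interpolation=cv2.INTER_CUBIC))
E
```

```text
1.075 [ 0.53048617 -0.19862713  0.26095922]
```

View pics/w1c.png

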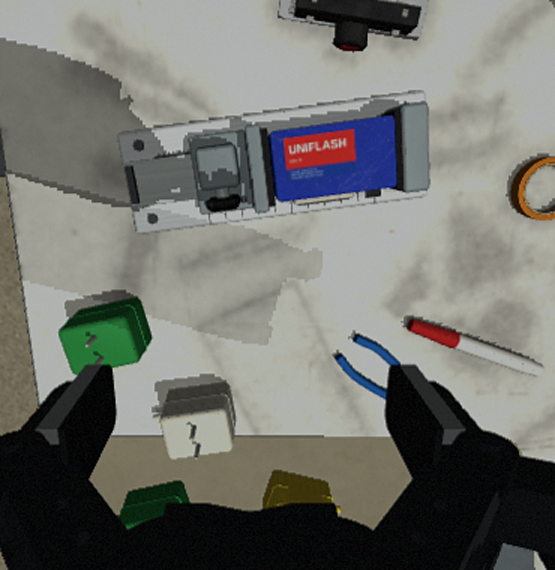

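Pixels are given in the crop, scaled 1.5x. The box top spans (272,118) to (398,200). The post top is at (218,163) with the black button below it at (223,204). The white adapter's top is at (198,430), and the base corners are at (136,232), (428,190), (425,92) and (119,131).

```bash
python3 - <<'E'
from h import *
im=cv2.imread('pics/w1.png');i=np.load('pics/w1.npy',allow_pickle=True).item()
f=lambda *p:[(110+u/1.5,20+v/1.5) for u,v in p]
hsv=cv2.cvtColor(im,cv2.COLOR_BGR2HSV)
def rect(m,z,n):
    c=cv2.convexHull(biggest(m))[:,0];p=onplane(i,c,z)[:,:2]
    r=cv2.minAreaRect((p*1000).astype(np.float32));print(n,np.round(r[0],1),np.round(r[1],1),round(r[2],1),cv2.boxPoints(r).round(0).tolist());return r
H,S,V=[hsv[...,k] for k in range(3)]
box=(S>120)&(((H>105)&(H<130))|(H<8)|(H>172));box[:80]=0;box[165:]=0;box[:,:270]=0;box[:,:280]=0;box[:,390:]=0
rect(box,.062,'box')
ad=np.zeros(S.shape,bool);ad[262:345,205:275]=True
print(V[310,240],S[310,240],V[285,245],S[285,245])
m=ad&(V>int(V[310,240])*0.85)&(S<60);m=cv2.morphologyEx(m.astype(np.uint8),cv2.MORPH_OPEN,np.ones((3,3)))
rect(m,.052,'adapter top')
print('base',onplane(i,f((136,229),(428,188),(425,94),(119,132)),.012).round(4)[:,:2])
print('post top',onplane(i,f((197,143),(236,139),(241,178),(202,184)),.075).round(4)[:,:2])
print('button top',onplane(i,f((206,197),(240,194),(240,208),(207,212)),.070).round(4)[:,:2])
print('fixed jaw top',onplane(i,f((402,107),(428,103),(428,187),(405,190)),.058).round(4)[:,:2])
print('plate top',onplane(i,f((247,128),(265,126),(272,209),(252,213)),.062).round(4)[:,:2])
out=im.copy();out[m>0]=(0,0,255);cv2.imwrite('pics/m.png',cv2.resize(out[80:350,180:420],None,fx=2,fy=2))
E
```

```text
box [ 588.7 -130.6] [89.9 51.1] 7.5 [[541.0, -111.0], [547.0, -162.0], [637.0, -150.0], [630.0, -99.0]]
178 20 65 24
adapter top [ 480.7 -341.8] [92.8 91.1] 90.0 [[435.0, -388.0], [526.0, -388.0], [526.0, -295.0], [435.0, -295.0]]
base [[ 0.4317 -0.1891]
 [ 0.6781 -0.1542]
 [ 0.6677 -0.0814]
 [ 0.4233 -0.1102]]
post top [[ 0.4932 -0.1199]
 [ 0.5198 -0.1172]
 [ 0.5232 -0.1431]
 [ 0.4958 -0.1472]]
button top [[ 0.4979 -0.1567]
 [ 0.5223 -0.1545]
 [ 0.5223 -0.1644]
 [ 0.4984 -0.1673]]
fixed jaw top [[ 0.6363 -0.0951]
 [ 0.6543 -0.0925]
 [ 0.6607 -0.1502]
 [ 0.6439 -0.1524]]
plate top [[ 0.5273 -0.1095]
 [ 0.5399 -0.1081]
 [ 0.5457 -0.166 ]
 [ 0.5309 -0.169 ]]
```

```bash
python3 - <<'E'
from h import *
print(goal([.507,-.1385,.12],-82.5),goal([.507,-.1385,.12],97.5))
i=np.load('pics/w1.npy',allow_pickle=True).item()
f=lambda *p:[(110+u/1.5,20+v/1.5) for u,v in p]
p=onplane(i,f((161,411),(232,402),(236,452),(165,459)),.052);print(p.round(4),p.mean(0))
E
```

```text
(array([ 6.01, -2.33, 14.1 ]), array([-1.000e-03, -0.000e+00,  1.442e+00])) (array([ 6.01, -2.33, 14.1 ]), array([ 0.0e+00, -1.0e-03, -1.7e+00]))
[[ 0.4526 -0.3411  0.052 ]
 [ 0.5142 -0.3322  0.052 ]
 [ 0.5173 -0.3823  0.052 ]
 [ 0.4536 -0.3898  0.052 ]] [ 0.48444832 -0.36135567  0.052     ]
```

send_rows([
  [1,6,-2.3,3,0,0,0.18],
  [1,6,-2.3,6,0,0,0.36],
  [1,6,-2.3,9,0,0,0.54],
  [1,6,-2.3,12,0,0,0.72],
  [1,6,-2.3,14.1,0,0,0.9],
  [1,6,-2.3,14.1,0,0,1.08],
  [1,6,-2.3,14.1,0,0,1.26],
  [1,6,-2.3,14.1,0,0,1.442],
  [1,6,-2.3,14.1,0,0,1.442],
  [1,6,-2.3,14.1,0,0,1.442],
  [1,6,-2.3,14.1,0,0,1.442],
  [1,6,-2.3,14.1,0,0,1.442],
])

```text
time_s: 2.58
eef_pos: [0.507, -0.14, 0.1204]
eef_rot: [0.998, 0.065, 0.0, -0.0]
force: [0.2, -0.4, -0.7]
opening: 0.0855
grasp_force: 0.0
```

```bash
python3 - <<'E'
from h import *
i,im=snap('wrist','w2');print(goal([.507,-.1385,.04],-82.5))
cv2.imwrite('pics/w2c.png',cv2.resize(im,None,fx=1.4,fy=1.4,interpolation=cv2.INTER_CUBIC))
print(proj(i,[[.507,-.1385,.06]])*1.4)
E
```

```text
(array([ 0.02, -0.15,  8.03]), array([-0.   , -0.   , -0.001]))
[[385.94521787 317.26801744]]
```

View pics/w2c.png

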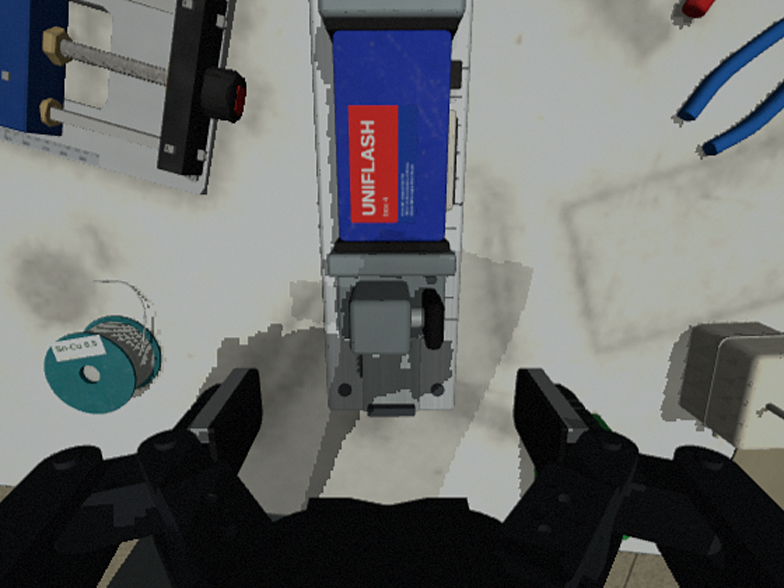

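The post top is at about (382,317) and the button at (434,318). The fingers are centred on them, and the box connector is at (452,160). I'll go down and squeeze.

send_rows([
  [1,0,-0.15,4,0,0,0],
  [1,0,-0.15,7,0,0,0],
  [1,0,-0.15,8,0,0,0],
  [1,0,-0.15,8,0,0,0],
  [-1,0,-0.15,8,0,0,0],
  [-1,0,-0.15,8,0,0,0],
  [-1,0,-0.15,8,0,0,0],
  [-1,0,-0.15,8,0,0,0],
  [-1,0,-0.15,8,0,0,0],
  [-1,0,-0.15,8,0,0,0],
], squeeze=40)

```text
time_s: 3.88
eef_pos: [0.5086, -0.1407, 0.0425]
eef_rot: [0.998, 0.064, 0.002, 0.002]
force: [0.7, -6.5, 8.1]
opening: 0.0373
grasp_force: 41.3
```

send_rows([
  [-1,-0.3,0,-0.2,0,0,0],
  [-1,-0.8,0,-0.2,0,0,0],
  [-1,-1.4,0,-0.2,0,0,0],
  [-1,-2.0,0,-0.2,0,0,0],
  [-1,-2.6,0,-0.2,0,0,0],
  [-1,-3.0,0,-0.2,0,0,0],
  [-1,-3.2,0,-0.2,0,0,0],
  [-1,-3.2,0,-0.2,0,0,0],
  [-1,-3.2,0,-0.2,0,0,0],
])

```text
time_s: 5.0
eef_pos: [0.4748, -0.1452, 0.0425]
eef_rot: [0.998, 0.064, 0.0, 0.001]
force: [0.2, -9.1, -6.0]
opening: 0.0375
grasp_force: 43.5
```

send_rows([
  [1,-3.2,0,-0.2,0,0,0],
  [1,-3.2,0,-0.2,0,0,0],
  [1,-3.2,0,-0.2,0,0,0],
  [1,-3.2,0,-0.2,0,0,0],
  [1,-3.2,0,-5,0,0,0],
  [1,-3.2,0,-8,0,0,0],
  [1,-3.2,0,-8,0,0,0],
  [1,-3.2,0,-8,0,0,0],
])

```text
time_s: 6.0
eef_pos: [0.4433, -0.1464, 0.1218]
eef_rot: [0.998, 0.065, -0.0, -0.0]
force: [-0.2, -0.2, -0.1]
opening: 0.0853
grasp_force: 0.0
```

```bash
python3 - <<'E'
from h import *
s=readout.state();print(s['eef_pos'])
i,im=snap('wrist','w3')
cv2.imwrite('pics/w3c.png',cv2.resize(im[:330],None,fx=1.4,fy=1.4,interpolation=cv2.INTER_CUBIC))
hsv=cv2.cvtColor(im,cv2.COLOR_BGR2HSV);H,S,V=[hsv[...,k] for k in range(3)]
m=(S>110)&(((H>105)&(H<130))|(H<8)|(H>172));m[:,:190]=0;m[:,370:]=0;m[250:]=0
r=cv2.minAreaRect((onplane(i,cv2.convexHull(biggest(m))[:,0],.062)[:,:2]*1000).astype(np.float32));print(r)
E
```

```text
[ 0.44330935 -0.14644088  0.12175098]
((560.72705078125, -134.12741088867188), (39.65087127685547, 49.68767547607422), 7.364304065704346)
```

View pics/w3c.png

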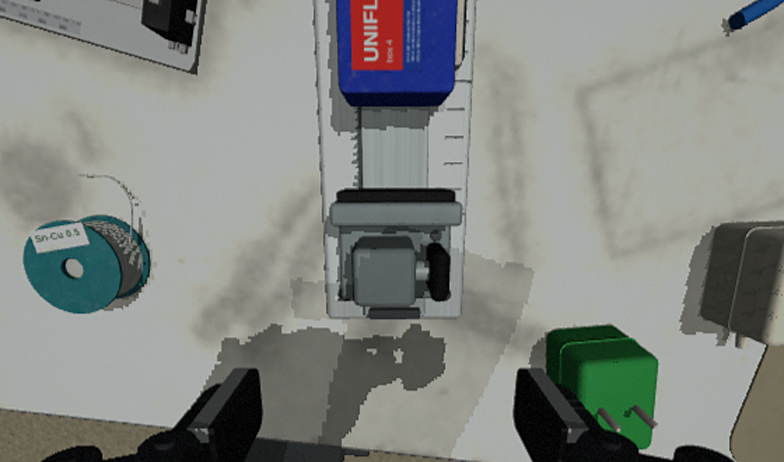

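The jaw is fully back, with its plate at row 205 and the box clear of it. The box hasn't moved. My last call carried the jaw an extra 3 cm as it opened, which does no harm. Next I take the box, gripping across the connector.

```bash
python3 - <<'E'
from h import *
print(goal([.586,-.133,.12],-82.5))
i=np.load('pics/w3.npy',allow_pickle=True).item()
f=lambda *p:[(u/1.4,v/1.4) for u,v in p]
print('post',onplane(i,f((353,237),(415,237),(415,305),(355,305)),.075).round(4)[:,:2],'btn',onplane(i,f((428,270),(452,270)),.07).round(4))
E
```

```text
(array([14.36,  0.51,  0.12]), array([-0.   ,  0.001, -0.002]))
post [[ 0.4834 -0.1251]
 [ 0.4869 -0.1524]
 [ 0.4556 -0.157 ]
 [ 0.4521 -0.1294]] btn [[ 0.4718 -0.161   0.07  ]
 [ 0.4732 -0.1721  0.07  ]]
```

send_rows([
  [1,6,0.5,0,0,0,0],
  [1,12,0.5,0,0,0,0],
  [1,14.4,0.5,0,0,0,0],
  [1,14.4,0.5,0,0,0,0],
  [1,14.4,0.5,4,0,0,0],
  [1,14.4,0.5,8,0,0,0],
  [1,14.4,0.5,9.6,0,0,0],
  [1,14.4,0.5,9.6,0,0,0],
  [1,14.4,0.5,9.6,0,0,0],
])

```text
time_s: 7.18
eef_pos: [0.5877, -0.1335, 0.0279]
eef_rot: [0.998, 0.064, 0.001, 0.0]
force: [0.9, 0.2, 0.1]
opening: 0.0853
grasp_force: 0.0
```

send_rows([
  [-1,0,0,0,0,0,0],
  [-1,0,0,0,0,0,0],
  [-1,0,0,0,0,0,0],
  [-1,0,0,0,0,0,0],
  [-1,0,0,0,0,0,0],
], squeeze=40)

```text
time_s: 7.8
eef_pos: [0.5875, -0.1332, 0.0275]
eef_rot: [0.998, 0.064, 0.001, 0.0]
force: [-2.2, 0.5, 6.4]
opening: 0.0542
grasp_force: 42.5
```

send_rows([
  [-1,0,0,-3,0,0,0],
  [-1,0,0,-8,0,0,0],
  [-1,0,0,-12,0,0,0],
  [-1,0,0,-12,0,0,0],
  [-1,0,0,-12,0,0,0],
])

```text
time_s: 8.43
eef_pos: [0.5864, -0.133, 0.1458]
eef_rot: [0.998, 0.064, -0.0, -0.0]
force: [-0.7, 0.2, -1.9]
opening: 0.0543
grasp_force: 43.2
```

```bash
python3 - <<'E'
from h import *
im=cv2.imread('pics/side0.png');i=camera_info('side')
hsv=cv2.cvtColor(im,cv2.COLOR_BGR2HSV);H,S,V=[hsv[...,k] for k in range(3)]
m=(S>110)&(H>12)&(H<80);m[:,:340]=0;m[:,408:]=0;m[:170]=0;m[252:]=0
c=cv2.convexHull(biggest(m))[:,0];p=onplane(i,c,.007)[:,:2]
r=cv2.minAreaRect((p*1000).astype(np.float32));print(r,cv2.boxPoints(r).round())
s=readout.state();print(s['eef_pos'],s['opening'],s['joint_pos'].round(2) if hasattr(s['joint_pos'],'round') else s['joint_pos'])
c=np.array(r[0])/1000
print(goal([*c,.14],-82.5),goal([*c,.14],-90))
E
```

```text
((481.36383056640625, 199.0008544921875), (146.2472381591797, 233.22222900390625), 84.2891616821289) [[358. 138.]
 [590. 115.]
 [605. 260.]
 [373. 283.]]
[ 0.58638108 -0.13301841  0.14577089] 0.05430801414863812 [ 0.05  0.34  0.12  1.64 -0.04  1.17 -1.26]
(array([ -6.15, -34.28,   0.59]), array([-0.   ,  0.001, -0.002])) (array([ -6.15, -34.28,   0.59]), array([-0.   ,  0.001,  0.129]))
```

send_rows([
  [-1,-1,-5.5,0,0,0,0],
  [-1,-2,-11,0,0,0,0],
  [-1,-3,-16.5,0,0,0,0],
  [-1,-4,-22,0,0,0,0],
  [-1,-5,-28,0,0,0,0],
  [-1,-6.1,-34.3,0,0,0,0],
  [-1,-6.1,-34.3,0,0,0,0],
  [-1,-6.1,-34.3,0,0,0,0],
  [-1,-6.1,-34.3,4,0,0,0],
  [-1,-6.1,-34.3,8,0,0,0],
  [-1,-6.1,-34.3,11,0,0,0],
  [-1,-6.1,-34.3,12,0,0,0],
])

```text
time_s: 9.93
eef_pos: [0.4815, 0.1968, 0.0242]
eef_rot: [0.998, 0.063, -0.002, 0.001]
force: [-0.3, -0.2, -1.3]
opening: 0.0543
grasp_force: 43.1
```

send_rows([
  [-1,0,0,0.3,0,0,0],
  [-1,0,0,0.6,0,0,0],
  [-1,0,0,0.9,0,0,0],
  [-1,0,0,1.1,0,0,0],
  [-1,0,0,1.1,0,0,0],
])

```text
time_s: 10.55
eef_pos: [0.4823, 0.1992, 0.0154]
eef_rot: [0.998, 0.064, 0.0, -0.0]
force: [-0.4, -0.2, -0.4]
opening: 0.0541
grasp_force: 43.1
```

send_rows([
  [-1,0,0,0.1,0,0,0],
  [-1,0,0,0.2,0,0,0],
  [-1,0,0,0.2,0,0,0],
])

```text
time_s: 10.92
eef_pos: [0.4822, 0.1991, 0.0132]
eef_rot: [0.998, 0.064, -0.0, 0.0]
force: [0.3, -0.2, -0.7]
opening: 0.0541
grasp_force: 43.1
```

send_rows([
  [-1,0,0,0.1,0,0,0],
  [-1,0,0,0.2,0,0,0],
  [-1,0,0,0.2,0,0,0],
])

```text
time_s: 11.3
eef_pos: [0.4823, 0.1992, 0.0129]
eef_rot: [0.998, 0.064, 0.0, 0.0]
force: [-8.6, -4.1, 21.9]
opening: 0.0542
grasp_force: 46.5
```

Contact. I'll release, rise, and move towards the adapter.

send_rows([
  [-1,0,0,-0.1,0,0,0],
  [0.2,0,0,-0.1,0,0,0],
  [1,0,0,-0.1,0,0,0],
  [1,0,0,-0.1,0,0,0],
  [1,0,0,-0.1,0,0,0],
  [1,0,0,-5,0,0,0],
  [1,0,0,-11,0,0,0],
  [1,0,0,-14,0,0,0],
  [1,0,0,-14,0,0,0],
  [1,0,0,-14,0,0,0],
])

```text
time_s: 12.55
eef_pos: [0.4818, 0.1989, 0.1505]
eef_rot: [0.998, 0.064, -0.0, 0.0]
force: [-0.2, -0.2, -0.7]
opening: 0.0854
grasp_force: 0.0
```

```bash
python3 - <<'E'
from h import *
i,im=snap('wrist','w4');hsv=cv2.cvtColor(im,cv2.COLOR_BGR2HSV);H,S,V=[hsv[...,k] for k in range(3)]
m=(S>110)&(((H>105)&(H<130))|(H<8)|(H>172))
c=biggest(m);r=cv2.minAreaRect((onplane(i,cv2.convexHull(c)[:,0],.048)[:,:2]*1000).astype(np.float32));print(r)
s=readout.state();print(s['eef_pos'])
print(goal([.44,-.361,.15],-82.5))
E
```

```text
((486.11688232421875, 202.94049072265625), (89.19684600830078, 49.73739242553711), 7.331978797912598)
[0.48161648 0.19880685 0.15005767]
(array([-11.32,  54.98,   0.06]), array([ 0.001,  0.002, -0.002]))
```

The box reads 89 x 50 mm at z = 0.048, so it is flat at the mailer's centre. On to the adapter for a closer look.

send_rows([
  [1,-1.5,6,0,0,0,0],
  [1,-3,12,0,0,0,0],
  [1,-4.5,18,0,0,0,0],
  [1,-6,24,0,0,0,0],
  [1,-7.5,30,0,0,0,0],
  [1,-9,36,0,0,0,0],
  [1,-10.5,42,0,0,0,0],
  [1,-12,48,0,0,0,0],
  [1,-12.3,55,0,0,0,0],
  [1,-12.3,55,0,0,0,0],
  [1,-12.3,55,0,0,0,0],
  [1,-12.3,55,0,0,0,0],
])

```text
time_s: 14.1
eef_pos: [0.4313, -0.3603, 0.1508]
eef_rot: [0.998, 0.065, -0.0, -0.001]
force: [-0.6, -0.4, -0.1]
opening: 0.0852
grasp_force: 0.0
```

```bash
python3 - <<'E'
from h import *
i,im=snap('wrist','w5');print(readout.state()['eef_pos'])
cv2.imwrite('pics/w5c.png',cv2.resize(im[20:340,120:440],None,fx=1.8,fy=1.8,interpolation=cv2.INTER_CUBIC))
E
```

```text
[ 0.43138561 -0.3603674   0.15102355]
```

View pics/w5c.png

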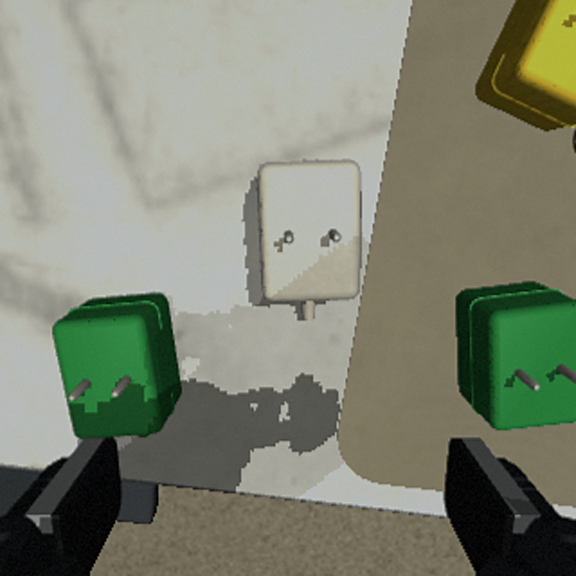

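The white adapter's top face has corners at (259,165), (359,161), (360,298) and (262,301), prongs up. A cable stub is at (307,310) on the robot side, and nothing stands in the fingers' way.

```bash
python3 - <<'E'
from h import *
i=np.load('pics/w5.npy',allow_pickle=True).item()
f=lambda *p:[(120+u/1.8,20+v/1.8) for u,v in p]
p=onplane(i,f((259,163),(359,160),(361,299),(261,302)),.052)[:,:2];print(p.round(4))
r=cv2.minAreaRect((p*1000).astype(np.float32));print(r);c=p.mean(0);print(c)
d=(p[0]+p[1]-p[2]-p[3]);print('yaw',np.degrees(np.arctan2(d[1],d[0])))
e=p[1]-p[0];print(np.degrees(np.arctan2(e[1],e[0])),np.linalg.norm(d)/2,np.linalg.norm(e))
print('nub',onplane(i,f((307,320)),.03))
a=np.degrees(np.arctan2(d[1],d[0]))
print(goal([*c,.15],a-90))
E
```

```text
[[ 0.5081 -0.3397]
 [ 0.5147 -0.3808]
 [ 0.4567 -0.3916]
 [ 0.4496 -0.3475]]
((482.2641906738281, -364.83868408203125), (59.02196502685547, 44.66630172729492), 9.224621772766113)
[ 0.48224853 -0.36489665]
yaw 9.118351007479054
-80.91182902288274 0.058972453931421524 0.041646550427720946
nub [[ 0.43880265 -0.37078839  0.03      ]]
(array([4.98, 1.11, 0.1 ]), array([-0.001, -0.   , -0.028]))
```

send_rows([
  [1,5,1.1,0,0,0,-0.028],
  [1,5,1.1,2,0,0,-0.028],
  [1,5,1.1,6,0,0,-0.028],
  [1,5,1.1,10,0,0,-0.028],
  [1,5,1.1,13,0,0,-0.028],
  [1,5,1.1,13.5,0,0,-0.028],
  [1,5,1.1,13.5,0,0,-0.028],
  [-1,5,1.1,13.5,0,0,-0.028],
  [-1,5,1.1,13.5,0,0,-0.028],
  [-1,5,1.1,13.5,0,0,-0.028],
  [-1,5,1.1,13.5,0,0,-0.028],
  [-1,5,1.1,13.5,0,0,-0.028],
], squeeze=40)

```text
time_s: 15.65
eef_pos: [0.4825, -0.3668, 0.0175]
eef_rot: [0.997, 0.078, 0.001, 0.0]
force: [-1.3, 2.1, 7.1]
opening: 0.0434
grasp_force: 41.3
```

```bash
python3 - <<'E'
from h import *
s=readout.state();p=s['eef_pos'];print(p,s['opening'])
M=R.from_quat(s['eef_rot']).as_matrix();print(np.degrees(np.arctan2(M[1,1],M[0,1])))
E
```

```text
[ 0.48252766 -0.36678514  0.0174897 ] 0.043404756950182206
-81.01509625373633
```

send_rows([
  [-1,0,0,-4,0,0,0],
  [-1,0,0,-9,0,0,0],
  [-1,0,0,-12,0,0,0],
  [-1,0,0,-12,0,0,0],
  [-1,0,0,-12,0,0,0],
])

```text
time_s: 16.27
eef_pos: [0.4815, -0.3661, 0.1353]
eef_rot: [0.997, 0.078, -0.0, -0.0]
force: [-0.0, -0.3, -2.1]
opening: 0.0435
grasp_force: 42.1
```

```bash
python3 - <<'E'
from h import *
s=readout.state();print(s['eef_pos'],s['opening'])
print(goal([.598,-.1295,.12],-82.5))
E
```

```text
[ 0.4814695  -0.36611592  0.13532499] 0.04353089441117527
(array([ 15.21, -21.55,   1.54]), array([-0.001,  0.001,  0.026]))
```

send_rows([
  [-1,3.5,-5,0,0,0,0.026],
  [-1,7,-10,0,0,0,0.026],
  [-1,10.5,-15,0,0,0,0.026],
  [-1,14,-20,0,0,0,0.026],
  [-1,15.2,-21.5,0,0,0,0.026],
  [-1,15.2,-21.5,0,0,0,0.026],
  [-1,15.2,-21.5,1.5,0,0,0.026],
  [-1,15.2,-21.5,1.5,0,0,0.026],
])

```text
time_s: 17.27
eef_pos: [0.5966, -0.1324, 0.1192]
eef_rot: [0.998, 0.064, -0.002, 0.0]
force: [-1.1, -0.1, -1.7]
opening: 0.0434
grasp_force: 42.1
```

```bash
python3 - <<'E'
from h import *
s=readout.state();print(goal([.598,-.1295,.0405],-82.5))
i,im=snap('wrist','w6')
cv2.imwrite('pics/w6c.png',cv2.resize(im[0:400,120:440],None,fx=1.5,fy=1.5,interpolation=cv2.INTER_CUBIC))
E
```

```text
(array([ 0.21, -0.26,  7.87]), array([-0.   ,  0.003, -0.003]))
```

View pics/w6c.png

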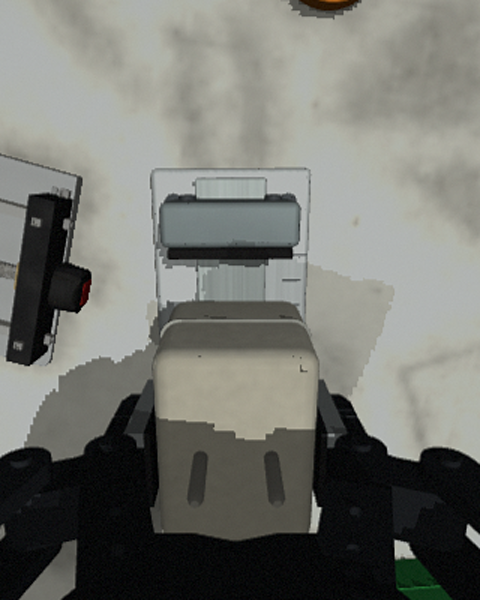

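The adapter hangs prongs up, in line with the rail. The fixed jaw's dark pad is at rows 248-260. I'll check the face position before going down.

```bash
python3 - <<'E'
from h import *
i=np.load('pics/w6.npy',allow_pickle=True).item()
f=lambda *p:[(120+u/1.5,v/1.5) for u,v in p]
for z in(.05,.058):
    p=onplane(i,f((168,259),(292,259)),z)[:,:2];print(z,p.round(4),p.mean(0))
p=onplane(i,f((199,300),(267,300)),.02)[:,:2];print('rail',p.round(4),p.mean(0))
s=readout.state();print(s['eef_pos'])
E
```

```text
0.05 [[ 0.6288 -0.0961]
 [ 0.6361 -0.1532]] [ 0.63246524 -0.12462761]
0.058 [[ 0.6303 -0.0971]
 [ 0.6373 -0.152 ]] [ 0.63378009 -0.12454788]
rail [[ 0.6032 -0.111 ]
 [ 0.6079 -0.1477]] [ 0.60550279 -0.12932176]
[ 0.59718652 -0.13211522  0.12018184]
```

send_rows([
  [-1,0.1,-0.25,0,0,0,0],
  [-1,0.1,-0.25,3,0,0,0],
  [-1,0.1,-0.25,6,0,0,0],
  [-1,0.1,-0.25,7.5,0,0,0],
  [-1,0.1,-0.25,7.7,0,0,0],
  [-1,0.1,-0.25,7.9,0,0,0],
  [-1,0.1,-0.25,7.9,0,0,0],
])

```text
time_s: 18.2
eef_pos: [0.5998, -0.128, 0.0433]
eef_rot: [0.998, 0.065, 0.001, 0.0]
force: [0.1, 0.5, -2.2]
opening: 0.0435
grasp_force: 42.1
```

send_rows([
  [-1,0,0.1,0.1,0,0,0],
  [-1,0,0.1,0.3,0,0,0],
  [-1,0,0.1,0.4,0,0,0],
  [-1,0,0.1,0.4,0,0,0],
])

```text
time_s: 18.7
eef_pos: [0.5992, -0.1288, 0.0382]
eef_rot: [0.998, 0.065, -0.0, -0.0]
force: [-0.3, -0.5, -1.7]
opening: 0.0433
grasp_force: 42.1
```

send_rows([
  [-1,0,0,0.1,0,0,0],
  [-1,0,0,0.15,0,0,0],
  [-1,0,0,0.15,0,0,0],
])

```text
time_s: 19.08
eef_pos: [0.5994, -0.1288, 0.0375]
eef_rot: [0.998, 0.065, 0.0, -0.0]
force: [-3.6, 0.4, 6.0]
opening: 0.0436
grasp_force: 43.0
```

send_rows([
  [0,0,0,0,0,0,0],
  [1,0,0,0,0,0,0],
  [1,0,0,0,0,0,0],
  [1,0,0,0,0,0,0],
  [1,0,0,-5,0,0,0],
  [1,0,0,-10,0,0,0],
  [1,-6,0,-10,0,0,0],
  [1,-12,0,-10,0,0,0],
  [1,-14,0,-10,0,0,0],
  [1,-14,0,-10,0,0,0],
  [1,-14,0,-10,0,0,0],
])

```text
time_s: 20.45
eef_pos: [0.4615, -0.1469, 0.1371]
eef_rot: [0.998, 0.066, 0.001, 0.0]
force: [0.7, 0.2, 0.1]
opening: 0.085
grasp_force: 0.0
```

```bash
python3 - <<'E'
from h import *
i,im=snap('wrist','w7');print(readout.state()['eef_pos'])
cv2.imwrite('pics/w7c.png',cv2.resize(im[0:330,150:420],None,fx=1.8,fy=1.8,interpolation=cv2.INTER_CUBIC))
E
```

```text
[ 0.46152602 -0.14684255  0.13693206]
```

View pics/w7c.png

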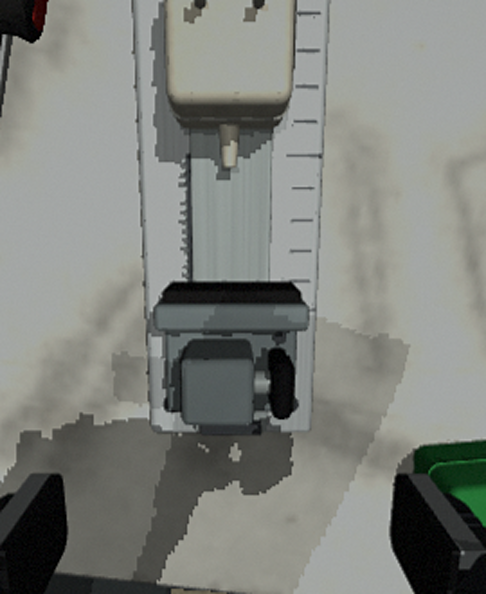

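The adapter stands on the rail, square to it, with its cable stub at (228,148) towards the sliding jaw. The post is at (218,388) and the button at (281,383).

```bash
python3 - <<'E'
from h import *
i=np.load('pics/w7.npy',allow_pickle=True).item()
f=lambda *p:[(150+u/1.8,v/1.8) for u,v in p]
p=onplane(i,f((182,360),(252,358),(255,422),(185,425)),.075)[:,:2];print(p.round(4),p.mean(0))
ux=np.array([np.cos(np.radians(7.5)),np.sin(np.radians(7.5))]);uy=np.array([-ux[1],ux[0]])
B=np.array([.633,-.1247]);s0=(p.mean(0)-B)@ux;print('post s',s0,'opening',-s0-.038)
pl=onplane(i,f((158,303),(300,303)),.062)[:,:2].mean(0);print('plate back-top edge s',(pl-B)@ux)
nub=onplane(i,f((229,168)),.04)[0,:2];print('nub s',(nub-B)@ux,'adapter near face',[((q[:2]-B)@ux) for q in onplane(i,f((228,105)),.072)])
t=B+ux*s0+uy*.003;print(t,goal([*t,.042],-82.5))
E
```

```text
[[ 0.478  -0.1261]
 [ 0.4823 -0.1527]
 [ 0.4565 -0.1576]
 [ 0.4517 -0.1302]] [ 0.46710548 -0.1416225 ]
post s -0.1666840954531224 opening 0.1286840954531224
plate back-top edge s -0.13389272224961069
nub s -0.08198105186799387 adapter near face [np.float64(-0.06440392519595341)]
[ 0.46735033 -0.14348231] (array([ 0.62, -0.26,  9.49]), array([ 0.   , -0.001,  0.001]))
```

send_rows([
  [1,0.6,-0.25,3,0,0,0],
  [1,0.6,-0.25,7,0,0,0],
  [1,0.6,-0.25,9,0,0,0],
  [1,0.6,-0.25,9.4,0,0,0],
  [1,0.6,-0.25,9.4,0,0,0],
  [-1,0.6,-0.25,9.4,0,0,0],
  [-1,0.6,-0.25,9.4,0,0,0],
  [-1,0.6,-0.25,9.4,0,0,0],
  [-1,0.6,-0.25,9.4,0,0,0],
  [-1,0.6,-0.25,9.4,0,0,0],
  [-1,0.6,-0.25,9.4,0,0,0],
], squeeze=40)

```text
time_s: 21.88
eef_pos: [0.4679, -0.1461, 0.0447]
eef_rot: [0.998, 0.065, 0.002, 0.001]
force: [1.1, -7.0, 8.1]
opening: 0.0373
grasp_force: 40.6
```

send_rows([
  [-1,0.5,0,0,0,0,0],
  [-1,1.2,0,0,0,0,0],
  [-1,2,0,0,0,0,0],
  [-1,2.8,0,0,0,0,0],
  [-1,3.6,0,0,0,0,0],
  [-1,4.2,0,0,0,0,0],
  [-1,4.2,0,0,0,0,0],
  [-1,4.2,0,0,0,0,0],
])

```text
time_s: 22.88
eef_pos: [0.5097, -0.1406, 0.0447]
eef_rot: [0.998, 0.065, 0.002, 0.001]
force: [1.6, -7.3, 6.6]
opening: 0.0373
grasp_force: 41.0
```

send_rows([
  [-1,0.2,0,0,0,0,0],
  [-1,0.4,0,0,0,0,0],
  [-1,0.6,0,0,0,0,0],
  [-1,0.8,0,0,0,0,0],
  [-1,0.8,0,0,0,0,0],
])

```text
time_s: 23.5
eef_pos: [0.5174, -0.1396, 0.0447]
eef_rot: [0.998, 0.065, 0.002, 0.001]
force: [1.2, -5.4, 7.0]
opening: 0.0374
grasp_force: 41.0
```

send_rows([
  [-1,0.2,0,0,0,0,0],
  [-1,0.4,0,0,0,0,0],
  [-1,0.6,0,0,0,0,0],
  [-1,0.8,0,0,0,0,0],
  [-1,0.8,0,0,0,0,0],
])

```text
time_s: 24.12
eef_pos: [0.5253, -0.1385, 0.0447]
eef_rot: [0.998, 0.065, 0.002, 0.001]
force: [1.1, -5.9, 6.9]
opening: 0.0371
grasp_force: 41.0
```

```bash
python3 - <<'E'
from h import *
i,im=snap('wrist','w8');print(readout.state()['eef_pos'])
cv2.imwrite('pics/w8c.png',cv2.resize(im[0:330,150:420],None,fx=1.8,fy=1.8,interpolation=cv2.INTER_CUBIC))
E
```

```text
[ 0.52535096 -0.13853983  0.04470216]
```

View pics/w8c.png

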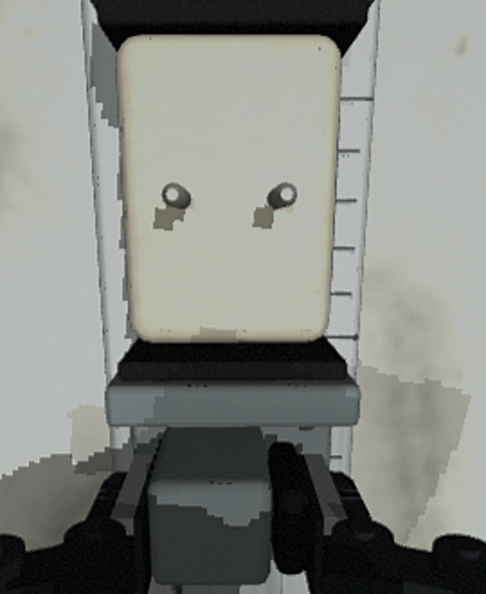

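The adapter is upright between the jaws, with the jaw pad at (240,358) just behind it and a slight gap at the fixed jaw. I'll keep sliding slowly and watch the force.

send_rows([
  [-1,0.15,0,0,0,0,0],
  [-1,0.3,0,0,0,0,0],
  [-1,0.45,0,0,0,0,0],
  [-1,0.45,0,0,0,0,0],
])

```text
time_s: 24.68
eef_pos: [0.5297, -0.138, 0.0447]
eef_rot: [0.998, 0.065, 0.002, 0.001]
force: [0.3, -5.9, 8.0]
opening: 0.0372
grasp_force: 41.1
```

send_rows([
  [-1,0.1,0,0,0,0,0],
  [-1,0.2,0,0,0,0,0],
  [-1,0.2,0,0,0,0,0],
])

```text
time_s: 25.05
eef_pos: [0.5315, -0.1377, 0.0447]
eef_rot: [0.998, 0.065, 0.002, 0.001]
force: [0.3, -6.5, 8.2]
opening: 0.0371
grasp_force: 41.2
```

send_rows([
  [-1,0.1,0,0,0,0,0],
  [-1,0.2,0,0,0,0,0],
  [-1,0.2,0,0,0,0,0],
])

```text
time_s: 25.42
eef_pos: [0.5334, -0.1375, 0.0447]
eef_rot: [0.998, 0.065, 0.002, 0.001]
force: [-0.2, -6.3, 9.3]
opening: 0.0373
grasp_force: 41.3
```

send_rows([
  [-1,0.1,0,0,0,0,0],
  [-1,0.15,0,0,0,0,0],
  [-1,0.15,0,0,0,0,0],
])

```text
time_s: 25.8
eef_pos: [0.5348, -0.1373, 0.0447]
eef_rot: [0.998, 0.065, 0.002, 0.001]
force: [-0.7, -5.8, 9.8]
opening: 0.0372
grasp_force: 41.3
```

send_rows([
  [-1,0.1,0,0,0,0,0],
  [-1,0.1,0,0,0,0,0],
])

```text
time_s: 26.05
eef_pos: [0.5352, -0.1372, 0.0447]
eef_rot: [0.998, 0.065, 0.001, 0.001]
force: [-4.0, -6.0, 11.7]
opening: 0.0377
grasp_force: 41.9
```

send_rows([
  [-1,0.1,0,0,0,0,0],
  [-1,0.1,0,0,0,0,0],
])

```text
time_s: 26.3
eef_pos: [0.5352, -0.1372, 0.0447]
eef_rot: [0.998, 0.065, 0.0, 0.001]
force: [-9.6, -5.2, 16.6]
opening: 0.0374
grasp_force: 42.6
```

The jaw has stopped firmly on the adapter at about 10 N. I'll let go so that it locks, then rise and check.

send_rows([
  [0,0,0,0,0,0,0],
  [1,0,0,0,0,0,0],
  [1,0,0,0,0,0,0],
  [1,0,0,0,0,0,0],
  [1,0,0,-5,0,0,0],
  [1,0,0,-10,0,0,0],
  [1,-5,0,-12,0,0,0],
  [1,-5,0,-12,0,0,0],
  [1,-5,0,-12,0,0,0],
])

```text
time_s: 27.42
eef_pos: [0.4862, -0.1408, 0.1629]
eef_rot: [0.998, 0.066, 0.0, -0.0]
force: [-0.5, -0.6, 0.2]
opening: 0.0855
grasp_force: 0.0
```

```bash
python3 - <<'E'
from h import *
i,im=snap('wrist','w9');print(readout.state()['eef_pos'])
j,sm=snap('side','s9')
a=cv2.resize(im[0:280,150:420],None,fx=1.5,fy=1.5,interpolation=cv2.INTER_CUBIC)
b=cv2.resize(sm[170:290,215:345],None,fx=3,fy=3,interpolation=cv2.INTER_CUBIC)
b=cv2.copyMakeBorder(b,0,max(0,420-b.shape[0]),0,0,cv2.BORDER_CONSTANT)[:420]
cv2.imwrite('pics/w9c.png',np.hstack([a[:420],b])[:, :800])
E
```

```text
[ 0.48628168 -0.14073245  0.16247222]
```

View pics/w9c.png

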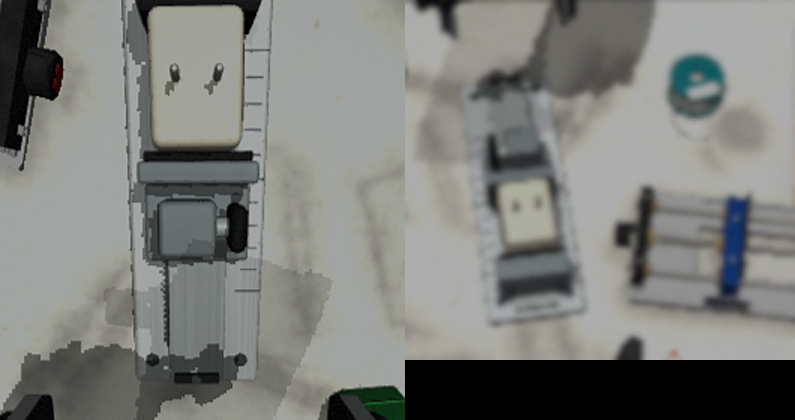

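The adapter sits between both jaws with its prongs up, and the button at (237,228) is out again. Next, a numeric check of the jaw position and the gap.

```bash
python3 - <<'E'
from h import *
i=np.load('pics/w9.npy',allow_pickle=True).item()
f=lambda *p:[(150+u/1.5,v/1.5) for u,v in p]
ux=np.array([np.cos(np.radians(7.5)),np.sin(np.radians(7.5))]);B=np.array([.633,-.1247])
p=onplane(i,f((160,202),(215,201),(216,255),(161,257)),.075)[:,:2];print('post s',(p.mean(0)-B)@ux)
p=onplane(i,f((152,146),(243,146)),.072)[:,:2];print('adapter near top edge',(p.mean(0)-B)@ux)
p=onplane(i,f((150,153),(250,153)),.060)[:,:2];print('pad front top',(p.mean(0)-B)@ux)
j=np.load('pics/s9.npy',allow_pickle=True).item();g=lambda *p:[(215+(u-405)/3,170+v/3) for u,v in p]
print('btn/side adapter top',onplane(j,g((500,183),(548,180),(555,240),(508,246)),.072).round(4)[:,:2])
a=cv2.imread('pics/w9.png');hsv=cv2.cvtColor(a,cv2.COLOR_BGR2GRAY);print(hsv[92:112,282])
E
```

```text
post s -0.09888565465139566
adapter near top edge -0.059886281912408405
pad front top -0.062345093196417525
btn/side adapter top [[ 0.579  -0.149 ]
 [ 0.5766 -0.1078]
 [ 0.6352 -0.1022]
 [ 0.6403 -0.1415]]
[161 153 145 131 107  82  53  46  31  13   5  16  23  18  16  39  88 109
 114 111]
```

```bash
python3 -c "
from bench import manip;print(manip.sign_off())"
```

```text
the job is handed in; nothing more can be done
None
```

I handed the job in at about 27.5 s: the box lies flat and right way up on the mailer, and the adapter stands prongs up, long side along the rail, with the jaw locked at about 62 mm on its 62 mm length; I didn't tug-test the lock, and the reel, cutters and screwdriver were left alone.

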